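# Turn the conduit-box cover to its stop and bolt it

## Robot

A 7-joint arm with a two-finger parallel gripper is mounted at the origin on the work surface. World frame = base frame: x ahead of the robot, y to its left, z up, the work surface at z = 0. Lengths are in m, angles in rad, forces in N, time in s.
With the tool pointing down it reaches from about 0.4 to 0.9 m from the base axis. Payload 5.5 kg.
Tool frame: the origin (TCP) lies between the finger pads; the fingertips stand 11 mm ahead of it and the grasp point (between the pads) lies 8 mm behind it; z points along the fingers, y is the line along which they close (so a half turn about z gives the same grasp; the last joint's range is limited). The gripper opens to 92 mm and grips with 3 to 60 N. Pads are 19 mm wide; open, the fingers measure 130 mm over their backs; the gripper's body (75 mm by 190 mm) begins 47 mm behind the grasp point.
Start: joints at [1.4, 0.501, -0.427, 1.55, 0.221, 1.138, -0.21], TCP at [0.273, -0.59, 0.208] pointing down, gripper open.
Joint ranges: [-2.88, 2.88], [-0.31, 2.03], [-1.54, 1.56], [0.2, 2.42], [-1.41, 4.55], [0.19, 2.02], [-2.57, 2.57]. Speed limits (rad/s): [2.57, 2.57, 3.14, 3.14, 3.14, 3.14, 3.14].

## Interface

Orientations are given as a rotation vector (axis times angle).
In Python, from cell import robot gives the robot as it stands.
- The arm moves only by the tool servo_tool, never from a script. Its arguments are lists of equal length, an entry for each row: "turn": the turn, a rotation vector about the tool's x, y, z in units of 5 degrees (1.0 is 5 degrees), a list of three; "offset": the shift along the tool's x, y, z in units of 0.025 m (1.0 is 0.025 m), a list of three; "gripper": the opening, from -1 (shut) to 1 (fully open). A call has 1 to 5 rows; each row shifts and turns the commanded pose from where the row before left it, along the tool's axes as they then stand; what a row does not reach is not made up. A row lasts 1/12 s, in which the tool goes at most 41.7 mm and 7.16 degrees, less where a joint would pass 70% of its speed; a pose out of reach is approached as far as the arm can. A call with a number of a shift or a turn outside -1 to 1 is refused whole. A call with a gripper value outside its range is refused whole. The fingers move at their own pace and stop on an object; the grip force is fixed at half the most. Time passes only in rows, so rows that do not move let the fingers close. It gives the time, the measured TCP pose, the force, the opening and the grip force at its end, in the units of the state.
- robot.read_state(): the state, without advancing time (a new reading comes with each control period).
- robot.camera(name): name is "scene" or "side" or "wrist"; returns a dict with "frame" (480x640x3 uint8, red, green, blue), "range_z" (480x640 float32, m along the optical axis (not along the pixel's ray), 0 where there is no reading), "intrinsics" (3x3 intrinsics, pixels), "camera_from_world" (4x4, takes a point from world to camera coordinates); the wrist camera has in their place "tool_from_camera" (4x4, takes a point from camera to tool coordinates, whose origin is the TCP and whose axes are the flange's). Camera axes: x right, y down, z forward; pixel columns grow to the right and rows downward; lengths in m; the calibration is good to about 2 mm. A picture is of the moment at which its call begins: read the wrist's pose just before it.
- robot.close_job(): hands the job in; it is judged then, once.
The state is a dict: "time_s": time; "q": joint angles; "joint_velocities": joint speeds; "effort": joint torques, N m; "tcp_pos": TCP position; "tool_rot": TCP orientation; "wrist_force": force on the tool from outside, world axes, zero at the start; "moment": the same for the moment, N m; "width": finger opening in m; "grasp_force": force on a finger pad.
Only numpy, scipy, OpenCV 4.12 (cv2) and the standard library are available. Lean on these libraries where they do the work, as an engineer would, in place of code of your own. Each camera call takes 0.05 s, during which the arm holds its last target. There are 200 camera calls.

## Task

Lock the round aluminium cover of the grey conduit box: push on the ear at the cover's edge to turn the cover counter-clockwise, seen from above, until you feel the ear bear firmly against the steel stop post, so that the rim notch faces the mark over the hasp bolt; then push the bolt's tab to slide the bolt fully home into the notch. Push gently, leave the cover seated in the box, let go, and leave the bulb, lantern, screwdriver case and bin where they are.

Things in the scene. Friction and masses are not known exactly. Their poses are not given: they have to be found in the camera images.
- conduit_box: Fixed grey plastic box, 210 (x) x 170 (y) x 40 mm high; origin at the centre of its underside, z up. The cover turns in a round hole at its centre. The hasp bolt lies on its top on the -x side and slides towards the centre (+x). Two cheeks, 8 mm wide, stand 61 to 71 mm from the centre either side of the bolt, with a bridge carrying a dark rib (the mark) over it, up to 19 mm above the top.
- cover_notch (a point): Middle of the mouth of the notch in the cover's rim, 56 mm from the cover's axis, 50 mm above the shelf; axes as the cover. The notch is 20 mm wide, 15 mm deep and goes right through the 10 mm thick rim. At the start it stands 0.6 to 1.5 rad clockwise (seen from above) of the mark.
- cover_ear (a point): Centre of the ear, an upright aluminium block on the cover's edge: 10 mm wide along the turning direction, 30 mm long radially (44 to 74 mm from the cover's axis), 24 mm high (50 to 74 mm above the shelf). This point is 64 mm from the axis and 62 mm above the shelf. Axes as the cover: y points radially outwards, -x is the way it must be pushed (counter-clockwise).
- stop_post: Fixed rigid steel post, 12 mm in diameter, on the box's top near its +y edge, 70 mm from the box's centre. Origin at its foot on its axis, 40 mm above the shelf; its top is 70 mm above the shelf. The ear meets it when the notch faces the mark. The ear bears firmly on it at 4 N or more, kept up for a quarter of a second; about 10 N is a good push.
- mark (a point): Where the notch mouth must come to: on the box, 56 mm from its centre on the -x side, 50 mm above the shelf, right in front of the bolt. Axes as the box.
- bolt (a joint): Travel of the aluminium hasp bolt in m along the box's +x: up to 0.003 at the start, 0.016 fully home, at a rigid end stop. The bolt is 16 mm wide, 9 mm thick; sliding it takes about 4 N and it stays where it is left. More than 25 N on it is too rough. If the notch does not face it, it butts against the rim.
- bolt_tab (a point): Point on the bolt's upright tab, a plate 8 mm thick (along the travel), 34 mm wide, reaching up to 84 mm above the shelf; this point is in the middle of its thickness and width, 72 mm above the shelf. It is 88 mm from the box's centre at bolt travel 0 and 72 mm when home. Axes as the box: push along +x on its -x face.
- bulb: Bystander: glass bulb standing on its metal cap, 60 mm in diameter, 104 mm high, origin at the middle of its underside. Leave alone.
- driver_case: Bystander: black hard case of steel screwdrivers, 160 x 100 x 38 mm, origin at the middle of its underside. Leave alone.
- lantern: Bystander: blue plastic lantern, 110 mm in diameter, 190 mm high over its wire handle, origin at the middle of its underside. Leave alone.
- tilt_bin: Fixed bystander: grey plastic tilt-out bin, 150 x 200 x 130 mm, origin at the middle of its underside.
- cover: Round aluminium cover, 112 mm in diameter, loose, with a plug that turns in the box's hole (about 1 mm radial play). Origin on its axis, under the plug, 30 mm above the shelf; its flat top is 50 mm above the shelf. The notch is at its -x, the ear at its +y. About 0.4 kg; mass and drag vary (0.5 to 3 N at the ear). More than 16 N of push on it is too rough.
Not all that is in view belongs to the job. What is meant by the cover is not green, and is the smaller of those in its own colour.

How it is judged:
On the way, in this order (a step that is already met when the one before it is completed fails the run):
1. the cover's ear bears on the stop post with at least 4 N, the notch facing the mark (contact force between cover and stop_post above 4 N and horizontal distance between cover_notch and mark below 0.005 m), for 0.2 s.
2. the bolt is pushed home into the notch (value of joint bolt above 0.0145 m and horizontal distance between cover_notch and mark below 0.005 m), for 0.2 s.
At the end, for the whole second after the job is handed in: The bolt is within 1.5 mm of fully home, the notch mouth within 5 mm of the mark, the cover flat in its seat (within 2 mm and 0.04 rad) and at rest (all of step 2 and z of cover_notch in the frame of mark below 0.002 m and angle between cover_notch's own z axis and vertical below 0.04 rad and linear speed of cover below 0.01 m/s); the robot touches nothing.
It fails at once if the cover is pushed with more than 16 N (contact force between the fingers and cover above 16 N).
It fails at once if the bolt is pushed with more than 25 N (contact force between the fingers and bolt above 25 N).
It fails at once if a bystander is disturbed (distance of any of bulb, driver_case, lantern from where it was at the start of the episode above 0.01 m or contact force between anything else and tilt_bin above 5 N).
It also fails if it takes over 64 s, if anything falls off the work surface, if the arm or the gripper's body presses on something with over 40 N, if the wrist force passes 120 N, or if a joint passes its speed limit or range.

## Working session

There is one attempt and no reset: what is moved stays moved. The work goes in short steps, Python scripts to look and compute and a tool call to move; the robot and the scene stay as the last step left them, time stands still between calls to the robot, and variables do not carry over. Pictures are saved under pics/ and viewed, at most 10 in all, crops included, and the job is handed in when it is done.

Besides the shell and the picture viewer there is one more tool, called after "Emit:" as name(argument=value, ...) on one line, values as JSON. servo_tool: Moves the arm, as the interface text tells. Its arguments: {"type":"object","properties":{"turn":{"type":"array","items":{"type":"array","items":{"type":"number","minimum":-1,"maximum":1}}},"offset":{"type":"array","items":{"type":"array","items":{"type":"number","minimum":-1,"maximum":1}}},"gripper":{"type":"array","items":{"type":"number"}}},"required":["turn","offset","gripper"]}

```bash
ls; mkdir -p pics; python3 - <<'E'
from cell import robot
import cv2,numpy as np
s=robot.read_state();print(s)
for n in("scene","side"):
    c=robot.camera(n);cv2.imwrite(f"pics/{n}0.png",c["frame"][:,:,::-1]);np.savez(f"{n}0.npz",**c)
E
```

```text
pics
{'time_s': 0.0, 'q': array([ 1.40020493,  0.5018767 , -0.42678098,  1.55143576,  0.22080499,
        1.13828273, -0.21029228]), 'joint_velocities': array([ 0.00112817,  0.00057762,  0.00067191,  0.0009646 ,  0.00036163,
       -0.0004463 ,  0.0006293 ]), 'effort': array([ 2.19167123e-04, -5.66600811e+01, -5.81645921e+00, -2.79113227e+01,
       -6.86559314e-02,  3.05710291e-02,  1.72325354e-04]), 'tcp_pos': array([ 0.27285408, -0.58915663,  0.20736532]), 'tool_rot': array([-3.06609867e+00, -6.75737062e-01,  5.50184866e-04]), 'wrist_force': array([-0.23745941, -0.03125951, -0.1469887 ]), 'moment': array([ 0.01899693, -0.01413899,  0.04003849]), 'grasp_force': 0.0, 'width': 0.09158126212583076}
```

View pics/scene0.png

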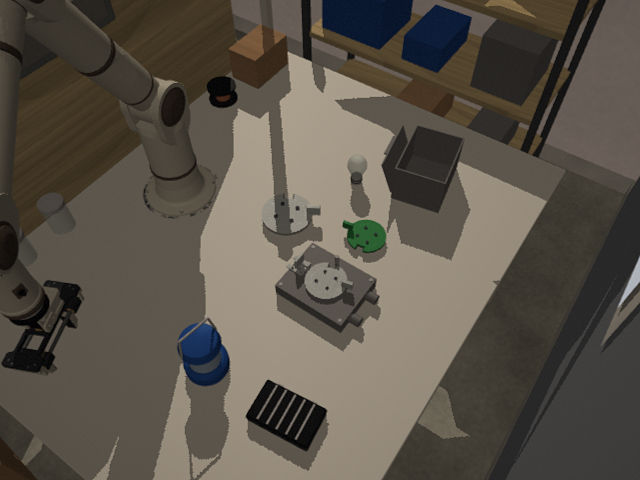

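View pics/side0.png

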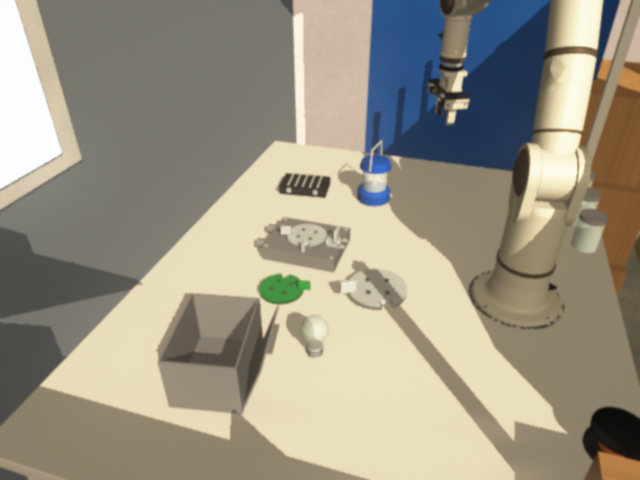

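The scene view shows the box near (327,285) with the light cover on it. The bolt and hasp are near (298,265), the post near (337,262) and the ear near (347,287). I'll zoom in and use depth to fit the box top.

```bash
cat > h.py <<'E'
import numpy as np,cv2
def cloud(c):
    K=c["intrinsics"];z=c["range_z"];v,u=np.mgrid[:480,:640]
    P=np.stack([(u-K[0,2])/K[0,0]*z,(v-K[1,2])/K[1,1]*z,z],-1)
    T=np.linalg.inv(c["camera_from_world"]);W=P@T[:3,:3].T+T[:3,3];W[z==0]=np.nan
    return W
def proj(c,p):
    p=np.atleast_2d(p);T=c["camera_from_world"];q=(p@T[:3,:3].T+T[:3,3])@c["intrinsics"].T
    return q[:,:2]/q[:,2:]
E
python3 - <<'E'
from h import *
ims=[]
for n,(a,b) in(("scene",(265,230)),("side",(245,195))):
    c=np.load(n+"0.npz");W=cloud(c)
    im=c["frame"][b:b+110,a:a+125,::-1];ims.append(cv2.resize(im,None,fx=3.2,fy=4.5,interpolation=cv2.INTER_CUBIC) if 0 else cv2.resize(im,None,fx=3.2,fy=3.2,interpolation=cv2.INTER_CUBIC))
    m=np.zeros((480,640),np.uint8);S=W[b:b+110,a:a+125]
    m[b:b+110,a:a+125]=(np.abs(S[...,2]-.041)<.006)
    k,l,st,ce=cv2.connectedComponentsWithStats(m)
    i=1+np.argmax(st[1:,4]);Q=W[l==i]
    print(n,st[i],np.median(Q[:,2]),cv2.minAreaRect(Q[:,:2].astype(np.float32)))
    hm=np.zeros((480,640),bool);hm[b:b+110,a:a+125]=S[...,2]>.06
    k,l,st,ce=cv2.connectedComponentsWithStats(hm.astype(np.uint8))
    for i in range(1,k):
        if st[i,4]>3: Q=W[l==i];print(ce[i].round(),st[i,4],Q.mean(0).round(4),Q[:,2].max().round(3))
cv2.imwrite("pics/z.png",np.hstack(ims))
E
```

```text
scene [ 275  243  102   84 2941] 0.04042874267925223 ((0.5718454718589783, -0.045236945152282715), (0.1751241683959961, 0.22796112298965454), 89.35968017578125)
[299. 260.] 76 [ 0.4879 -0.0467  0.0765] 0.09
[337. 257.] 22 [0.5632 0.0212 0.0686] 0.074
[347. 283.] 70 [ 0.6311 -0.0334  0.0708] 0.08
side [ 261  216   90   47 1681] 0.0403245859626723 ((0.5726125240325928, -0.046635255217552185), (0.18010780215263367, 0.22284720838069916), 89.11795043945312)
[286. 228.] 66 [ 0.6318 -0.0309  0.0689] 0.078
[336. 232.] 59 [ 0.4874 -0.0419  0.0759] 0.088
[302. 243.] 20 [0.5634 0.0249 0.0677] 0.071
[350. 280.] 4 [0.4036 0.1328 0.0611] 0.062
[352. 281.] 4 [0.3963 0.1366 0.0618] 0.063
[252. 301.] 114 [0.5682 0.3419 0.1239] 0.133
```

View pics/z.png

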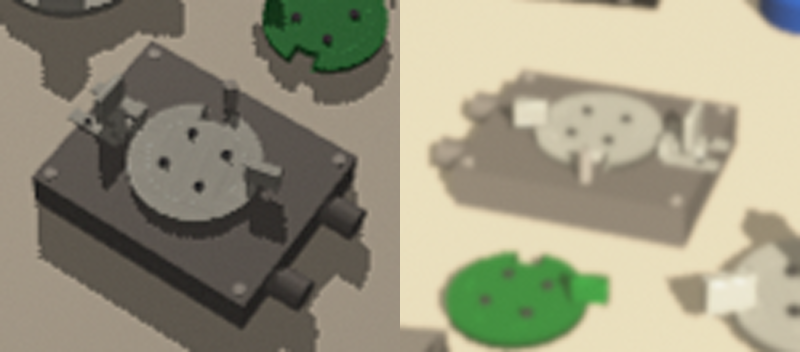

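The left crop shows the hasp at about (105,110), the post at (230,100), the ear at (262,178) and the notch near (195,115). The box is roughly aligned with the world axes. Next I'll refine the centre, the ear angle and the obstacle positions.

```bash
python3 - <<'E'
from h import *
from scipy.optimize import least_squares
for n in("scene","side"):
    c=np.load(n+"0.npz");W=cloud(c);x,y,z=W[...,0],W[...,1],W[...,2]
    box=(abs(x-.572)<.13)&(abs(y+.046)<.11)
    g=c["frame"].astype(int).sum(2)
    t=box&(abs(z-.04)<.005);Q=W[t]
    for ax,o in((0,1),(1,0)):
        print(n,"edges",ax,np.percentile(Q[:,ax],[.5,2,98,99.5]).round(4))
    d=box&(abs(z-.0505)<.004)&(np.hypot(x-.572,y+.046)<.064)
    m=d.astype(np.uint8);ct=max(cv2.findContours(m,0,1)[0],key=len)[:,0]
    R=W[ct[:,1],ct[:,0]][:,:2]
    f=least_squares(lambda p:np.hypot(*(R-p).T)-.056,[.572,-.046],loss="soft_l1",f_scale=.002)
    print("cover",f.x.round(4),np.median(abs(f.fun)).round(4))
    e=box&(z>.058)&(abs(x-.632)<.03)&(abs(y+.03)<.04);Q=W[e]
    print("ear pts",Q.mean(0).round(4),Q.min(0).round(3),Q.max(0).round(3)); top=Q[Q[:,2]>.07];print("top",len(top),top.mean(0).round(4),cv2.minAreaRect(top[:,:2].astype(np.float32)))
    tb=box&(z>.077)&(x<.52);Q=W[tb];print("tab",len(Q),Q.mean(0).round(4),Q.min(0).round(3),Q.max(0).round(3))
    hi=(z>.075)&(z<.25)&~box&(x>.25)&(x<.9)&(abs(y)<.55)
    k,l,st,ce=cv2.connectedComponentsWithStats(hi.astype(np.uint8))
    for i in range(1,k):
        if st[i,4]>40:q=W[l==i];print("obst",ce[i].round(),q.min(0).round(3),q.max(0).round(3))
E
```

```text
scene edges 0 [0.4655 0.4698 0.6774 0.691 ]
scene edges 1 [-0.1313 -0.1298  0.0383  0.0404]
cover [ 0.5716 -0.0469] 0.0025
ear pts [ 0.6309 -0.0334  0.0698] [ 0.611 -0.04   0.058] [ 0.646 -0.017  0.08 ]
top 42 [ 0.6311 -0.0323  0.0741] ((0.6303204894065857, -0.03204309195280075), (0.029609868302941322, 0.013486212119460106), 16.89678192138672)
tab 39 [ 0.4868 -0.0449  0.0833] [ 0.482 -0.061  0.077] [ 0.491 -0.029  0.09 ]
obst [393. 150.] [0.472 0.33  0.075] [0.527 0.522 0.126]
obst [425. 162.] [0.516 0.331 0.075] [0.698 0.55  0.138]
obst [357. 163.] [0.4   0.302 0.075] [0.459 0.358 0.108]
obst [ 74. 324.] [ 0.25  -0.548  0.224] [ 0.263 -0.526  0.25 ]
obst [200. 344.] [ 0.409 -0.442  0.075] [ 0.506 -0.342  0.197]
side edges 0 [0.4651 0.4706 0.6785 0.6816]
side edges 1 [-0.1318 -0.1294  0.0402  0.0422]
cover [ 0.5738 -0.0459] 0.0025
ear pts [ 0.6321 -0.0307  0.0681] [ 0.616 -0.043  0.058] [ 0.648 -0.02   0.078]
top 30 [ 0.6329 -0.0318  0.0735] ((0.634020984172821, -0.031918540596961975), (0.018636951223015785, 0.02931799925863743), 70.16448974609375)
tab 30 [ 0.4879 -0.0454  0.0821] [ 0.484 -0.06   0.077] [ 0.494 -0.029  0.088]
obst [375. 167.] [ 0.408 -0.441  0.075] [ 0.506 -0.337  0.195]
obst [214. 338.] [0.516 0.332 0.075] [0.702 0.55  0.135]
obst [268. 344.] [0.476 0.333 0.075] [0.528 0.52  0.123]
obst [314. 326.] [0.401 0.314 0.075] [0.46  0.364 0.107]
```

Emit:
servo_tool(turn=[[0,0,0],[0,0,0],[0,0,-1],[0,0,-1],[0,0,-1]], offset=[[0,0,-1],[0,0,-1],[0,0,-1],[0,0,-1],[0,0,-0.5]], gripper=[-1,-1,-1,-1,-1])

```text
time_s: 0.52
tcp_pos: [0.2739, -0.5905, 0.3241]
tool_rot: [2.948, 1.076, 0.0]
wrist_force: [0.5, -0.7, 1.1]
width: 0.0625
grasp_force: 0.0
```

Emit:
servo_tool(turn=[[0,0,-1],[0,0,-1],[0,0,-1],[0,0,-1],[0,0,-1]], offset=[[0,0,0],[0,0,0],[0,0,0],[0,0,0],[0,0,0]], gripper=[-1,-1,-1,-1,-1])

```text
time_s: 0.93
tcp_pos: [0.273, -0.5895, 0.3203]
tool_rot: [-2.647, -1.69, -0.0]
wrist_force: [-0.2, 0.3, 0.5]
width: 0.0296
grasp_force: 0.0
```

Emit:
servo_tool(turn=[[0,0,-1],[0,0,-1],[0,0,-1],[0,0,-1],[0,0,-1]], offset=[[0,0,0],[0,0,0],[0,0,0],[0,0,0],[0,0,0]], gripper=[-1,-1,-1,-1,-1])

```text
time_s: 1.35
tcp_pos: [0.273, -0.5895, 0.3203]
tool_rot: [-2.219, -2.223, -0.001]
wrist_force: [-0.3, 0.2, -0.3]
width: 0.0007
grasp_force: 0.0
```

Emit:
servo_tool(turn=[[0,0,-1],[0,0,-1],[0,0,-1],[0,0,0]], offset=[[0,0,0],[0,0,0],[0,0,0],[0,0,0]], gripper=[-1,-1,-1,-1])

```text
time_s: 1.68
tcp_pos: [0.2729, -0.5896, 0.3202]
tool_rot: [-1.911, -2.492, -0.001]
wrist_force: [0.2, -1.0, -0.1]
width: 0.0004
grasp_force: 0.0
```

```bash
cat >> h.py <<'E'
from scipy.spatial.transform import Rotation as Ro
def plan(target,head=None):
    from cell import robot
    s=robot.read_state();R=Ro.from_rotvec(s["tool_rot"]).as_matrix()
    h=np.degrees(np.arctan2(R[1,0],R[0,0]))
    print("tcp",s["tcp_pos"].round(4),"head",h.round(1),"F",s["wrist_force"].round(2),"t",s["time_s"],"q",s["q"].round(2),"zt",R[:,2].round(3),"w",round(s["width"],4))
    print("units",(R.T@(np.array(target)-s["tcp_pos"])/.025).round(2), "turn z",None if head is None else round(-(head-h)/5,2))
E
python3 -c "
from h import *
plan([.641,-.059,.30],105)"
```

```text
tcp [ 0.2729 -0.5896  0.3202] head 105.0 F [ 0.21 -0.98 -0.13] t 1.6833 q [ 1.58  0.48 -0.71  1.4   0.31  1.38  1.13] zt [-0.     0.001 -1.   ] w 0.0004
units [16.68 19.72  0.83] turn z 0.01
```

Emit:
servo_tool(turn=[[0,0,0],[0,0,0],[0,0,0],[0,0,0],[0,0,0]], offset=[[0.67,0.79,0],[0.67,0.79,0],[0.67,0.79,0],[0.67,0.79,0],[0.67,0.79,0]], gripper=[-1,-1,-1,-1,-1])

```text
time_s: 2.1
tcp_pos: [0.3476, -0.4823, 0.3206]
tool_rot: [-1.919, -2.487, -0.0]
wrist_force: [-0.4, -1.0, -1.3]
width: 0.0005
grasp_force: 0.0
```

Emit:
servo_tool(turn=[[0,0,0],[0,0,0],[0,0,0],[0,0,0],[0,0,0]], offset=[[0.67,0.79,0],[0.67,0.79,0],[0.67,0.79,0],[0.67,0.79,0],[0.67,0.79,0]], gripper=[-1,-1,-1,-1,-1])

```text
time_s: 2.52
tcp_pos: [0.4215, -0.3761, 0.3208]
tool_rot: [-1.919, -2.487, 0.0]
wrist_force: [-0.1, -0.2, -0.2]
width: 0.0003
grasp_force: 0.0
```

Emit:
servo_tool(turn=[[0,0,0],[0,0,0],[0,0,0],[0,0,0],[0,0,0]], offset=[[0.67,0.79,0],[0.67,0.79,0],[0.67,0.79,0],[0.67,0.79,0],[0.67,0.79,0]], gripper=[-1,-1,-1,-1,-1])

```text
time_s: 2.93
tcp_pos: [0.4955, -0.2698, 0.3208]
tool_rot: [-1.919, -2.487, 0.0]
wrist_force: [0.9, -0.2, -1.1]
width: 0.0005
grasp_force: 0.0
```

Emit:
servo_tool(turn=[[0,0,0],[0,0,0],[0,0,0],[0,0,0],[0,0,0]], offset=[[0.67,0.79,0],[0.67,0.79,0],[0.67,0.79,0],[0.67,0.79,0],[0.67,0.79,0]], gripper=[-1,-1,-1,-1,-1])

```text
time_s: 3.35
tcp_pos: [0.5695, -0.1637, 0.3207]
tool_rot: [-1.919, -2.487, 0.001]
wrist_force: [0.5, -0.0, 0.2]
width: 0.0005
grasp_force: 0.0
```

```bash
python3 -c "
from h import *
plan([.641,-.059,.26],105)"
```

```text
tcp [ 0.5695 -0.1637  0.3207] head 104.7 F [ 0.52 -0.    0.22] t 3.35 q [ 0.89  0.4  -0.88  1.55  0.31  1.34  0.23] zt [-0.001 -0.    -1.   ] w 0.0005
units [3.33 3.83 2.43] turn z -0.07
```

Emit:
servo_tool(turn=[[0,0,0],[0,0,0],[0,0,0],[0,0,0],[0,0,0]], offset=[[0.84,0.96,0],[0.83,0.96,0.5],[0.83,0.96,0.7],[0.83,0.95,0.8],[0,0,0.4]], gripper=[-1,-1,-1,-1,-1])

```text
time_s: 3.77
tcp_pos: [0.6412, -0.0511, 0.2586]
tool_rot: [-1.905, -2.493, -0.006]
wrist_force: [-0.8, 1.3, 0.4]
width: 0.0007
grasp_force: 0.0
```

Emit:
servo_tool(turn=[[0,0,0],[0,0,0]], offset=[[0,0,0],[0,0,0]], gripper=[-1,-1])

```text
time_s: 3.93
tcp_pos: [0.6397, -0.0601, 0.2601]
tool_rot: [-1.916, -2.488, 0.002]
wrist_force: [0.8, -0.6, 1.3]
width: 0.0001
grasp_force: 0.0
```

```bash
cat >> h.py <<'E'
def wrist(name):
    from cell import robot
    s=robot.read_state();c=robot.camera("wrist")
    T=np.eye(4);T[:3,:3]=Ro.from_rotvec(s["tool_rot"]).as_matrix();T[:3,3]=s["tcp_pos"]
    d={k:c[k] for k in("frame","range_z","intrinsics")};d["camera_from_world"]=np.linalg.inv(T@c["tool_from_camera"])
    np.savez(name+".npz",**d);cv2.imwrite(f"pics/{name}.png",c["frame"][:,:,::-1]);return d
E
python3 -c "
from h import *
plan([.641,-.059,.067],105)
c=wrist('w1');W=cloud(c)
print(proj(c,[[.573,-.046,.05],[.632,-.031,.074]]).round())
"
```

```text
tcp [ 0.6397 -0.0601  0.2601] head 104.8 F [ 0.78 -0.55  1.28] t 3.9333 q [ 0.63  0.55 -0.85  1.5   0.42  1.29 -0.01] zt [-0.002 -0.    -1.   ] w 0.0001
units [0.03 0.08 7.72] turn z -0.04
[[270. 175.]
 [324. 178.]]
```

View pics/w1.png

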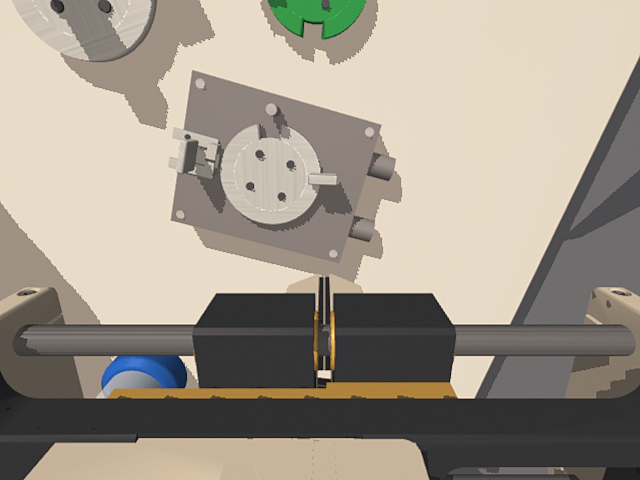

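The wrist view shows the cover centre near (270,173), the ear at (322,179), the post at (271,109), the hasp and tab at (188,155), and the notch near (262,130). These agree with my estimates to within 2 mm, so I'll descend behind the ear.

Emit:
servo_tool(turn=[[0,0,0],[0,0,0],[0,0,0],[0,0,0],[0,0,0]], offset=[[0,0,1],[0,0,1],[0,0,1],[0,0,1],[0,0,1]], gripper=[-1,-1,-1,-1,-1])

```text
time_s: 4.4
tcp_pos: [0.6409, -0.0625, 0.1365]
tool_rot: [1.92, 2.483, 0.0]
wrist_force: [-0.3, -1.0, 0.1]
width: 0.0005
grasp_force: 0.0
```

Emit:
servo_tool(turn=[[0,0,0],[0,0,0],[0,0,0],[0,0,0],[0,0,0]], offset=[[0,0,1],[0,0,0.9],[0,0,0.7],[0,0,0],[0,0,0]], gripper=[-1,-1,-1,-1,-1])

```text
time_s: 4.82
tcp_pos: [0.6402, -0.0617, 0.0714]
tool_rot: [1.92, 2.487, -0.001]
wrist_force: [0.3, 0.3, 0.6]
width: 0.0006
grasp_force: 0.0
```

```bash
python3 - <<'E'
from h import *
plan([.641,-.059,.068],105)
c=np.load('w1.npz');W=cloud(c);z=W[...,2]
a=W[60:270,160:390];
def ray(u,v,h):
    T=np.linalg.inv(c["camera_from_world"]);d=T[:3,:3]@np.linalg.solve(c["intrinsics"],[u,v,1]);o=T[:3,3];return (o+d*(h-o[2])/d[2]).round(4)
cs=[ray(193,70,.04),ray(381,125,.04),ray(339,263,.04),ray(171,220,.04)];print(cs,np.mean(cs,0))
print("post",ray(271,107,.07),"ear",ray(323,178,.074))
m=((np.abs(a[...,2]-.0505)<.004)).astype(np.uint8);ct=max(cv2.findContours(m,0,1)[0],key=len);print("cover",(lambda e:(e,ray(e[0][0]+160,e[0][1]+60,.05)))(cv2.minEnclosingCircle(ct)))
m=(a[...,2]>.078).astype(np.uint8);Q=a[m>0];print("tab",Q.mean(0),Q.min(0),Q.max(0))
E
```

```text
tcp [ 0.6402 -0.0617  0.0714] head 104.7 F [0.32 0.34 0.55] t 4.8167 q [ 0.57  0.73 -0.74  1.66  0.58  0.98 -0.12] zt [-0.    -0.001 -1.   ] w 0.0006
units [0.1  0.06 0.13] turn z -0.07
[array([0.4706, 0.0391, 0.04  ]), array([0.6791, 0.0369, 0.04  ]), array([ 0.678 , -0.1323,  0.04  ]), array([ 0.4689, -0.1304,  0.04  ])] [ 0.57415  -0.046675  0.04    ]
post [0.5626 0.0237 0.07  ] ear [ 0.631  -0.0311  0.074 ]
cover (((109.71379089355469, 112.71379089355469), 51.33603286743164), array([ 0.5726, -0.0438,  0.05  ]))
tab [ 0.48765752 -0.04483828  0.08327017] [ 0.48261649 -0.06224998  0.07804106] [ 0.49115408 -0.02850176  0.08644365]
```

Emit:
servo_tool(turn=[[0,0,0],[0,0,0],[0,0,0],[0,0,0],[0,0,0]], offset=[[0.1,0.05,0.1],[0.1,0,0],[0.1,0,0],[0.08,0,0],[0.06,0,0]], gripper=[-1,-1,-1,-1,-1])

```text
time_s: 5.23
tcp_pos: [0.6391, -0.0481, 0.0693]
tool_rot: [1.914, 2.49, 0.001]
wrist_force: [-0.0, 0.5, -0.9]
width: 0.0004
grasp_force: 0.0
```

Emit:
servo_tool(turn=[[0,0,0],[0,0,0],[0,0,0],[0,0,0],[0,0,0]], offset=[[0.05,0,0],[0.05,0,0],[0.05,0,0],[0.05,0,0],[0.05,0,0]], gripper=[-1,-1,-1,-1,-1])

```text
time_s: 5.65
tcp_pos: [0.637, -0.0426, 0.0684]
tool_rot: [-1.916, -2.49, 0.0]
wrist_force: [-0.3, -0.4, -0.2]
width: 0.0005
grasp_force: 0.0
```

```bash
cat >> h.py <<'E'
def polar(ear=None):
    from cell import robot
    s=robot.read_state();C=np.array([.574,-.0465]);R=Ro.from_rotvec(s["tool_rot"]).as_matrix()
    p=R[:2,:2].T@(s["tcp_pos"][:2]-C);print("in tool frame rel C: tang %.1f rad %.1f mm"%(p[0]*1e3,p[1]*1e3),"F tool",(R.T@s["wrist_force"]).round(2),"head",np.degrees(np.arctan2(R[1,0],R[0,0])).round(1),"tcp",s["tcp_pos"].round(4),s["time_s"])
E
python3 -c "
from h import *
polar()"
```

```text
in tool frame rel C: tang -12.4 rad 61.9 mm F tool [-0.36 -0.37  0.17] head 104.9 tcp [ 0.637  -0.0426  0.0684] 5.65
```

Emit:
servo_tool(turn=[[0,0,-0.4],[0,0,-0.4],[0,0,-0.6],[0,0,-0.6],[0,0,-0.6]], offset=[[0.087,0.016,0],[0.087,0.016,0],[0.13,0.022,0],[0.13,0.022,0],[0.13,0.022,0]], gripper=[-1,-1,-1,-1,-1])

```text
time_s: 6.07
tcp_pos: [0.6346, -0.0285, 0.0684]
tool_rot: [1.618, 2.693, -0.0]
wrist_force: [-0.2, 0.6, 0.6]
width: 0.0003
grasp_force: 0.0
```

Emit:
servo_tool(turn=[[0,0,-0.6],[0,0,-0.6],[0,0,-0.6],[0,0,-0.6],[0,0,-0.6]], offset=[[0.13,0.022,0],[0.13,0.022,0],[0.13,0.022,0],[0.13,0.022,0],[0.13,0.022,0]], gripper=[-1,-1,-1,-1,-1])

```text
time_s: 6.48
tcp_pos: [0.6278, -0.0135, 0.0684]
tool_rot: [-1.253, -2.881, -0.0]
wrist_force: [0.7, -0.8, -0.4]
width: 0.0004
grasp_force: 0.0
```

```bash
python3 -c "
from h import *
polar()
from cell import robot
c=robot.camera('scene');cv2.imwrite('pics/s2.png',cv2.resize(c['frame'][230:340,265:390,::-1],None,fx=4,fy=4,interpolation=2))"
```

```text
in tool frame rel C: tang -12.5 rad 61.9 mm F tool [-1.07 -0.07  0.42] head 133.0 tcp [ 0.6278 -0.0135  0.0684] 6.4833
```

View pics/s2.png

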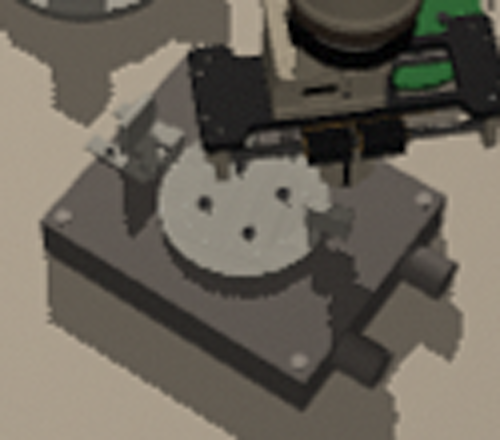

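The ear still seems to be at crop (330,225), about where it started. I'll check that with depth.

```bash
python3 - <<'E'
from h import *
from cell import robot
for n in("scene","side"):
    c=robot.camera(n);W=cloud(c);x,y,z=W[...,0],W[...,1],W[...,2]
    print(n,"tip px",proj(c,[[.6278,-.0135,.0574],[.632,-.031,.074]]).round())
    m=((z>.056)&(z<.078)&(np.hypot(x-.574,y+.0465)<.09)&(x>.575)).astype(np.uint8)
    k,l,st,ce=cv2.connectedComponentsWithStats(m)
    for i in range(1,k):
        if st[i,4]>4:Q=W[l==i];print(ce[i].round(),st[i,4],Q.mean(0).round(4),Q.min(0).round(3),Q.max(0).round(3))
    np.savez(n+"1.npz",**c)
    if n=="side":cv2.imwrite('pics/d2.png',cv2.resize(c['frame'][195:285,245:370,::-1],None,fx=5,fy=5,interpolation=2))
E
```

```text
scene tip px [[350. 280.]
 [348. 282.]]
[347. 284.] 75 [ 0.6316 -0.0337  0.0691] [ 0.616 -0.04   0.056] [ 0.647 -0.024  0.077]
side tip px [[285. 235.]
 [286. 226.]]
[286. 229.] 61 [ 0.6306 -0.0302  0.0653] [ 0.617 -0.045  0.056] [ 0.646 -0.019  0.076]
```

View pics/d2.png

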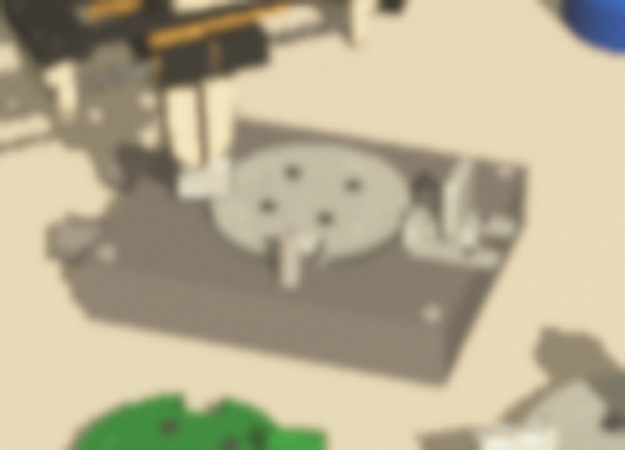

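```bash
python3 - <<'E'
from h import *
for n in("scene","side"):
    c=np.load(n+"1.npz");W=cloud(c);x,y,z=W[...,0],W[...,1],W[...,2]
    for lo in(.05,.06,.07,.08,.09,.1,.11):
        m=(z>=lo)&(z<lo+.01)&(abs(x-.63)<.035)&(abs(y+.025)<.05)
        if m.any():print(n,lo,m.sum(),np.median(W[m],0).round(4),W[m].min(0).round(3),W[m].max(0).round(3))
    v,u=[int(a) for a in ((270,352) if n=="scene" else (222,286))]
    for k in range(-12,16,3):print(v+k,u,W[v+k,u].round(3),c["frame"][v+k,u])
E
```

```text
scene 0.05 154 [ 0.6097 -0.0398  0.0523] [ 0.595 -0.073  0.05 ] [0.645 0.001 0.06 ]
scene 0.06 22 [ 0.6326 -0.0361  0.0664] [ 0.619 -0.04   0.06 ] [ 0.647 -0.026  0.07 ]
scene 0.07 46 [ 0.6308 -0.0333  0.0741] [ 0.616 -0.04   0.07 ] [ 0.646 -0.024  0.079]
scene 0.08 2 [ 0.6333 -0.0168  0.0865] [ 0.632 -0.017  0.085] [ 0.635 -0.017  0.088]
scene 0.09 17 [ 0.6326 -0.0188  0.094 ] [ 0.622 -0.027  0.091] [ 0.642 -0.009  0.099]
scene 0.1 32 [ 0.6338 -0.0193  0.1045] [ 0.62  -0.032  0.101] [ 0.646 -0.007  0.11 ]
scene 0.11 23 [ 0.633  -0.0208  0.1153] [ 0.622 -0.032  0.11 ] [ 0.645 -0.009  0.12 ]
258 352 [ 0.64  -0.033  0.193] [8 9 9]
261 352 [ 0.64  -0.031  0.178] [33 30 26]
264 352 [ 0.644 -0.038  0.177] [21 20 15]
267 352 [ 0.647 -0.042  0.17 ] [ 9  8 10]
270 352 [ 0.633 -0.016  0.113] [31 29 26]
273 352 [ 0.636 -0.019  0.106] [51 47 40]
276 352 [ 0.635 -0.017  0.088] [71 66 60]
279 352 [0.626 0.001 0.043] [94 87 82]
282 352 [ 0.64  -0.024  0.074] [75 71 67]
285 352 [ 0.646 -0.034  0.077] [72 70 63]
side 0.05 116 [ 0.6134 -0.0328  0.0518] [ 0.595 -0.073  0.05 ] [0.646 0.005 0.059]
side 
[... 240 characters left out ...]
  0.09 ]
side 0.09 22 [ 0.6247 -0.0082  0.0964] [ 0.613 -0.016  0.09 ] [0.643 0.004 0.1  ]
side 0.1 46 [ 0.626  -0.0057  0.1058] [ 0.611 -0.019  0.1  ] [0.647 0.006 0.109]
side 0.11 45 [ 0.6256 -0.0047  0.1148] [ 0.608 -0.017  0.11 ] [0.651 0.008 0.12 ]
210 286 [0.609 0.019 0.159] [124 112  91]
213 286 [ 0.62  -0.008  0.133] [214 196 157]
216 286 [ 0.621 -0.009  0.123] [212 195 156]
219 286 [ 0.621 -0.008  0.114] [198 180 145]
222 286 [ 0.62  -0.005  0.106] [191 174 140]
225 286 [ 0.622 -0.009  0.094] [183 167 133]
228 286 [ 0.632 -0.032  0.068] [203 194 167]
231 286 [ 0.63  -0.027  0.061] [220 213 187]
234 286 [ 0.635 -0.038  0.044] [173 165 144]
237 286 [ 0.632 -0.03   0.039] [124 116 100]
```

The depth data puts the fingertips at about z 0.08 to 0.088, roughly 25 mm above the nominal 0.057. They passed over the ear without touching it. I'll go back, then set the height from the images.

```bash
python3 -c "
from h import *
plan([.642,-.064,.08],105)"
```

```text
tcp [ 0.6277 -0.0134  0.0683] head 132.8 F [-0.02 -0.07 -0.65] t 6.6333 q [ 0.57  0.76 -0.85  1.7   0.66  0.99  0.22] zt [-0.  0. -1.] w 0.0005
units [-1.87 -0.96 -0.47] turn z 5.56
```

Emit:
servo_tool(turn=[[0,0,0],[0,0,0],[0,0,0],[0,0,0],[0,0,0]], offset=[[0,0,-0.5],[-0.47,-0.24,0],[-0.47,-0.24,0],[-0.47,-0.24,0],[-0.46,-0.24,0]], gripper=[-1,-1,-1,-1,-1])

```text
time_s: 7.05
tcp_pos: [0.6425, -0.0674, 0.0808]
tool_rot: [1.26, 2.877, -0.002]
wrist_force: [-1.3, 0.3, 0.3]
width: 0.0005
grasp_force: 0.0
```

Emit:
servo_tool(turn=[[0,0,0.9],[0,0,0.9],[0,0,0.9],[0,0,0.9],[0,0,0.9]], offset=[[0,0,0],[0,0,0],[0,0,0],[0,0,0],[0,0,0]], gripper=[-1,-1,-1,-1,-1])

```text
time_s: 7.47
tcp_pos: [0.6421, -0.0664, 0.0805]
tool_rot: [-1.802, -2.573, 0.001]
wrist_force: [0.2, 0.7, -1.2]
width: 0.0006
grasp_force: 0.0
```

Emit:
servo_tool(turn=[[0,0,0.9],[0,0,0.16],[0,0,0],[0,0,0],[0,0,0]], offset=[[0,0,0.2],[0,0,0.3],[0,0,0],[0,0,0],[0,0,0]], gripper=[-1,-1,-1,-1,-1])

```text
time_s: 7.88
tcp_pos: [0.642, -0.0647, 0.0681]
tool_rot: [-1.91, -2.494, 0.0]
wrist_force: [0.6, 0.5, 0.4]
width: 0.0
grasp_force: 0.0
```

```bash
python3 - <<'E'
from h import *
from cell import robot
plan([.642,-.064,.068],105)
ims=[]
for n in("scene","side"):
    c=robot.camera(n);W=cloud(c);x,y,z=W[...,0],W[...,1],W[...,2]
    s=robot.read_state()["tcp_pos"]
    for dz in(-.011,0,.011,.022):print(n,"z",(s[2]+dz).round(3),proj(c,s+[0,0,dz]).round(1))
    for lo in(.05,.06,.07,.08,.09,.1,.11):
        m=(z>=lo)&(z<lo+.01)&(abs(x-s[0])<.03)&(abs(y-s[1])<.02)
        if m.any():print(n,lo,m.sum(),np.median(W[m],0).round(4),W[m].min(0).round(3),W[m].max(0).round(3))
    a,b=(295,220) if n=="scene" else(235,170)
    ims.append(cv2.resize(c['frame'][b:b+100,a:a+80,::-1],None,fx=5,fy=5,interpolation=2))
cv2.imwrite('pics/e3.png',np.hstack(ims))
E
```

```text
tcp [ 0.642  -0.0647  0.0681] head 105.1 F [0.58 0.49 0.36] t 7.8833 q [ 0.57  0.74 -0.74  1.66  0.58  0.98 -0.11] zt [-0.001  0.    -1.   ] w 0.0
units [0.03 0.01 0.01] turn z 0.02
scene z 0.057 [[343.9 296.7]]
scene z 0.068 [[344.  294.5]]
scene z 0.079 [[344.1 292.3]]
scene z 0.09 [[344.3 290. ]]
scene 0.05 25 [ 0.6179 -0.0664  0.0524] [ 0.612 -0.081  0.05 ] [ 0.626 -0.055  0.056]
scene 0.08 5 [ 0.6416 -0.0731  0.0873] [ 0.632 -0.075  0.086] [ 0.647 -0.069  0.089]
scene 0.09 16 [ 0.6444 -0.0721  0.0954] [ 0.628 -0.077  0.091] [ 0.659 -0.069  0.099]
scene 0.1 32 [ 0.6432 -0.0739  0.1059] [ 0.629 -0.079  0.1  ] [ 0.659 -0.065  0.11 ]
scene 0.11 14 [ 0.6412 -0.073   0.1126] [ 0.633 -0.079  0.11 ] [ 0.662 -0.069  0.12 ]
side z 0.058 [[286.6 224.7]]
side z 0.069 [[286.5 221.4]]
side z 0.08 [[286.3 218.2]]
side z 0.091 [[286.2 214.9]]
side 0.05 19 [ 0.6167 -0.0615  0.0517] [ 0.613 -0.079  0.05 ] [ 0.627 -0.046  0.053]
side 0.08 4 [ 0.6438 -0.0564  0.0889] [ 0.637 -0.058  0.088] [ 0.652 -0.053  0.09 ]
side 0.09 23 [ 0.6396 -0.0555  0.0962] [ 0.627 -0.063  0.091] [ 0.652 -0.049  0.1  ]
side 0.1 42 [ 0.6438 -0.054   0.1043] [ 0.625 -0.067  0.1  ] [ 0.659 -0.047  0.109]
side 0.11 40 [ 0.6398 -0.0548  0.1152] [ 0.623 -0.061  0.11 ] [ 0.658 -0.049  0.119]
```

View pics/e3.png

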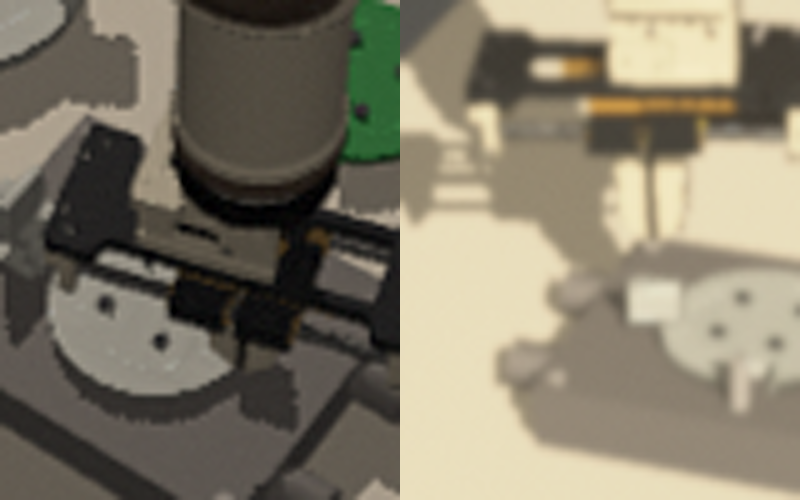

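The side view shows the fingertip end at crop (650,242), i.e. z about 0.080 while the TCP reads 0.068, so the real tip sits about 12 mm above the TCP. I'll lower by 22 mm and check again.

Emit:
servo_tool(turn=[[0,0,0],[0,0,0],[0,0,0],[0,0,0],[0,0,0]], offset=[[0,0,0.3],[0,0,0.3],[0,0,0.2],[0,0,0.1],[0,0,0]], gripper=[-1,-1,-1,-1,-1])

```text
time_s: 8.4
tcp_pos: [0.6412, -0.0642, 0.0447]
tool_rot: [-1.91, -2.492, 0.002]
wrist_force: [0.2, -0.3, -0.4]
width: 0.0004
grasp_force: 0.0
```

```bash
python3 - <<'E'
from h import *
from cell import robot
plan([.642,-.064,.045],105)
c=robot.camera("side");s=robot.read_state()["tcp_pos"];W=cloud(c);z=W[...,2]
for dz in(-.011,0,.011,.022):print("z",(s[2]+dz).round(3),proj(c,s+[0,0,dz]).round(1))
for u in(281,284,288,291):print(u,[(v,W[v,u].round(3).tolist(),int(c["frame"][v,u].sum())) for v in range(212,230,2)])
d=np.load("w1.npz");P=np.load("w1.npz")["range_z"];print(P[262:300:3,318:331:3].round(3))
T=np.linalg.inv(d["camera_from_world"]);Wd=cloud(d);m=(abs(Wd[...,0]-.64)<.03)&(abs(Wd[...,1]+.06)<.03)&(Wd[...,2]>.15);print("w1 min finger z (tcp .2601)",np.percentile(Wd[m][:,2],[0,.2,1,5]).round(4))
E
```

```text
tcp [ 0.6412 -0.0642  0.0447] head 105.1 F [ 0.16 -0.29 -0.37] t 8.4 q [ 0.56  0.77 -0.72  1.67  0.6   0.94 -0.13] zt [-0.002  0.    -1.   ] w 0.0004
units [-0.    0.03 -0.01] turn z 0.01
z 0.034 [[287.1 231.5]]
z 0.045 [[287.  228.4]]
z 0.056 [[286.8 225.1]]
z 0.067 [[286.7 221.9]]
281 [(212, [0.652, -0.05, 0.106], 662), (214, [0.652, -0.051, 0.099], 665), (216, [0.653, -0.052, 0.092], 664), (218, [0.653, -0.05, 0.087], 664), (220, [0.654, -0.053, 0.078], 657), (222, [0.673, -0.097, 0.041], 550), (224, [0.67, -0.09, 0.039], 351), (226, [0.645, -0.029, 0.074], 479), (228, [0.645, -0.027, 0.069], 583)]
284 [(212, [0.645, -0.056, 0.105], 526), (214, [0.643, -0.051, 0.101], 559), (216, [0.643, -0.049, 0.096], 591), (218, [0.645, -0.052, 0.087], 595), (220, [0.645, -0.053, 0.079], 598), (222, [0.646, -0.054, 0.072], 599), (224, [0.645, -0.052, 0.066], 529), (226, [0.635, -0.026, 0.078], 561), (228, [0.635, -0.027, 0.071], 644)]
288 [(212, [0.634, -0.058, 0.105], 655), (214, [0.634, -0.059, 0.098], 663), (216, [0.633, -0.054, 0.095], 661), (218, [0.634, -0.056, 0.087], 661), (220, [0.634,
[... 278 characters left out ...]
(218, [0.626, -0.058, 0.087], 606), (220, [0.625, -0.057, 0.081], 613), (222, [0.645, -0.107, 0.04], 527), (224, [0.64, -0.094, 0.043], 397), (226, [0.62, -0.041, 0.072], 446), (228, [0.618, -0.036, 0.068], 525)]
[[0.467 0.468 0.468 0.468 0.468]
 [0.469 0.47  0.469 0.469 0.471]
 [0.471 0.47  0.471 0.471 0.47 ]
 [0.472 0.474 0.473 0.471 0.472]
 [0.171 0.475 0.474 0.474 0.17 ]
 [0.166 0.172 0.171 0.169 0.168]
 [0.163 0.168 0.168 0.168 0.164]
 [0.161 0.164 0.164 0.165 0.161]
 [0.157 0.161 0.161 0.161 0.157]
 [0.157 0.159 0.157 0.159 0.154]
 [0.155 0.156 0.156 0.155 0.153]
 [0.153 0.153 0.152 0.152 0.148]
 [0.151 0.15  0.15  0.15  0.147]]
w1 min finger z (tcp .2601) [0.2774 0.2823 0.2894 0.35  ]
```

Emit:
servo_tool(turn=[[0,0,0],[0,0,0],[0,0,0],[0,0,0],[0,0,0]], offset=[[0.1,0,0.1],[0.1,0,0],[0.1,0,0],[0.1,0,0],[0.06,0,0]], gripper=[-1,-1,-1,-1,-1])

```text
time_s: 8.87
tcp_pos: [0.6391, -0.0524, 0.0437]
tool_rot: [1.91, 2.494, 0.001]
wrist_force: [-0.3, 0.2, -0.4]
width: 0.0006
grasp_force: 0.0
```

Emit:
servo_tool(turn=[[0,0,0],[0,0,0],[0,0,0],[0,0,0],[0,0,0]], offset=[[0.05,0,0],[0.05,0,0],[0.05,0,0],[0.05,0,0],[0.05,0,0]], gripper=[-1,-1,-1,-1,-1])

```text
time_s: 9.28
tcp_pos: [0.6376, -0.0474, 0.0435]
tool_rot: [1.911, 2.493, -0.0]
wrist_force: [0.6, -1.1, 0.3]
width: 0.0002
grasp_force: 0.5
```

```bash
python3 -c "
from h import *
polar()"
```

```text
in tool frame rel C: tang -17.4 rad 61.2 mm F tool [-1.2   0.34 -0.33] head 105.0 tcp [ 0.6376 -0.0474  0.0435] 9.2833
```

Emit:
servo_tool(turn=[[0,0,0],[0,0,0],[0,0,-0.3],[0,0,-0.4],[0,0,-0.5]], offset=[[0.06,0,0],[0.06,0,0],[0.065,0.014,0],[0.087,0.02,0],[0.11,0.024,0]], gripper=[-1,-1,-1,-1,-1])

```text
time_s: 9.7
tcp_pos: [0.6365, -0.0379, 0.0436]
tool_rot: [1.775, 2.591, -0.0]
wrist_force: [0.7, -1.6, -0.5]
width: 0.0005
grasp_force: 0.7
```

Emit:
servo_tool(turn=[[0,0,-0.6],[0,0,-0.6],[0,0,-0.6],[0,0,-0.6],[0,0,-0.6]], offset=[[0.13,0.027,0],[0.13,0.027,0],[0.13,0.027,0],[0.13,0.027,0],[0.13,0.027,0]], gripper=[-1,-1,-1,-1,-1])

```text
time_s: 10.12
tcp_pos: [0.6323, -0.0215, 0.0436]
tool_rot: [1.419, 2.802, 0.001]
wrist_force: [0.9, -0.3, -0.6]
width: 0.0003
grasp_force: 0.8
```

```bash
cat >> h.py <<'E'
def ear():
    from cell import robot
    for n in("scene","side"):
        c=robot.camera(n);W=cloud(c);x,y,z=W[...,0]-.574,W[...,1]+.0465,W[...,2];r=np.hypot(x,y)
        m=(z>.06)&(z<.078)&(r<.078)&(r>.045)&(x>-.035)
        k,l,st,ce=cv2.connectedComponentsWithStats(m.astype(np.uint8))
        for i in range(1,k):
            if st[i,4]>4:Q=W[l==i];q=Q.mean(0);print(n,ce[i].round(),st[i,4],q.round(4),"ang",np.degrees(np.arctan2(q[1]+.0465,q[0]-.574)).round(1))
E
python3 -c "
from h import *
polar();ear()"
```

```text
in tool frame rel C: tang -14.4 rad 61.8 mm F tool [-0.82  0.55  0.65] head 126.3 tcp [ 0.6323 -0.0215  0.0436] 10.1167
scene [350. 283.] 29 [ 0.637  -0.0282  0.0718] ang 16.2
side [286. 232.] 81 [ 0.6235 -0.0079  0.0705] ang 37.9
side [302. 243.] 18 [0.5637 0.0238 0.0678] ang 98.3
```

The ear is moving: the side view has it at about 38°. I'll continue the arc.

Emit:
servo_tool(turn=[[0,0,-0.6],[0,0,-0.6],[0,0,-0.6],[0,0,-0.6],[0,0,-0.6]], offset=[[0.13,0.027,0],[0.13,0.027,0],[0.13,0.027,0],[0.13,0.027,0],[0.13,0.027,0]], gripper=[-1,-1,-1,-1,-1])

```text
time_s: 10.63
tcp_pos: [0.6238, -0.0074, 0.0436]
tool_rot: [1.045, 2.962, 0.0]
wrist_force: [1.0, -0.5, -0.2]
width: 0.0005
grasp_force: 0.8
```

Emit:
servo_tool(turn=[[0,0,-0.6],[0,0,-0.6],[0,0,-0.6],[0,0,-0.6],[0,0,-0.6]], offset=[[0.13,0.027,0],[0.13,0.027,0],[0.13,0.027,0],[0.13,0.027,0],[0.13,0.027,0]], gripper=[-1,-1,-1,-1,-1])

```text
time_s: 11.05
tcp_pos: [0.612, 0.0044, 0.0436]
tool_rot: [0.649, 3.073, 0.0]
wrist_force: [1.9, -0.9, 0.0]
width: 0.0001
grasp_force: 0.8
```

```bash
python3 -c "
from h import *
polar();ear()"
```

```text
in tool frame rel C: tang -14.2 rad 61.9 mm F tool [-2.08 -0.07 -0.01] head 156.1 tcp [0.612  0.0044 0.0436] 11.05
scene [350. 272.] 24 [ 6.196e-01 -1.000e-04  7.150e-02] ang 45.5
side [292. 238.] 69 [0.5979 0.0121 0.0703] ang 67.8
side [302. 243.] 20 [0.5632 0.0249 0.0676] ang 98.6
```

Emit:
servo_tool(turn=[[0,0,-0.6],[0,0,-0.6],[0,0,-0.6],[0,0,-0.6],[0,0,-0.4]], offset=[[0.13,0.027,0],[0.13,0.027,0],[0.13,0.027,0],[0.13,0.027,0],[0.087,0.02,0]], gripper=[-1,-1,-1,-1,-1])

```text
time_s: 11.57
tcp_pos: [0.5987, 0.0123, 0.0436]
tool_rot: [0.272, 3.129, 0.001]
wrist_force: [1.7, -0.6, -0.4]
width: 0.0003
grasp_force: 0.9
```

Emit:
servo_tool(turn=[[0,0,-0.3],[0,0,-0.3],[0,0,-0.2],[0,0,-0.2],[0,0,0]], offset=[[0.065,0.014,0],[0.065,0.014,0],[0.044,0.01,0],[0.044,0.01,0],[0,0,0]], gripper=[-1,-1,-1,-1,-1])

```text
time_s: 11.98
tcp_pos: [0.5932, 0.0142, 0.0436]
tool_rot: [0.134, 3.138, 0.0]
wrist_force: [1.0, 0.7, 1.2]
width: 0.0006
grasp_force: 0.9
```

```bash
python3 -c "
from h import *
polar();ear()"
```

```text
in tool frame rel C: tang -13.9 rad 62.1 mm F tool [-0.9   0.75 -1.17] head 175.1 tcp [0.5932 0.0142 0.0436] 11.9833
scene [347. 267.] 10 [0.6027 0.0109 0.0698] ang 63.4
side [299. 241.] 80 [0.5752 0.0186 0.0695] ang 88.9
side [291. 240.] 10 [0.596  0.0241 0.0699] ang 72.7
```

Emit:
servo_tool(turn=[[0,0,-0.2],[0,0,-0.2],[0,0,-0.2],[0,0,0],[0,0,0]], offset=[[0.044,0.01,0],[0.04,0.01,0],[0.03,0.01,0],[0,0,0],[0,0,0]], gripper=[-1,-1,-1,-1,-1])

```text
time_s: 12.5
tcp_pos: [0.5901, 0.0151, 0.0434]
tool_rot: [-0.053, -3.141, -0.0]
wrist_force: [1.4, 0.5, 0.8]
width: 0.0009
grasp_force: 0.9
```

Emit:
servo_tool(turn=[[0,0,0],[0,0,0],[0,0,0]], offset=[[0.02,0,0],[0.02,0,0],[0,0,0]], gripper=[-1,-1,-1])

```text
time_s: 12.75
tcp_pos: [0.5895, 0.0151, 0.0435]
tool_rot: [0.053, 3.14, 0.0]
wrist_force: [3.3, 0.5, 0.6]
width: 0.0004
grasp_force: 1.6
```

Emit:
servo_tool(turn=[[0,0,0],[0,0,0],[0,0,0]], offset=[[0.02,0,0],[0,0,0],[0,0,0]], gripper=[-1,-1,-1])

```text
time_s: 13.0
tcp_pos: [0.5895, 0.0151, 0.0435]
tool_rot: [0.054, 3.14, 0.001]
wrist_force: [4.6, 1.1, -2.0]
width: 0.0006
grasp_force: 2.5
```

Emit:
servo_tool(turn=[[0,0,0],[0,0,0],[0,0,0]], offset=[[0.02,0,0],[0,0,0],[0,0,0]], gripper=[-1,-1,-1])

```text
time_s: 13.25
tcp_pos: [0.5894, 0.0152, 0.0436]
tool_rot: [0.054, 3.139, 0.001]
wrist_force: [5.8, 0.2, -2.5]
width: 0.0001
grasp_force: 3.1
```

Emit:
servo_tool(turn=[[0,0,0],[0,0,0],[0,0,0]], offset=[[0.02,0,0],[0,0,0],[0,0,0]], gripper=[-1,-1,-1])

```text
time_s: 13.5
tcp_pos: [0.5894, 0.0152, 0.0436]
tool_rot: [0.054, 3.138, 0.001]
wrist_force: [7.8, 0.1, -4.6]
width: 0.0005
grasp_force: 3.6
```

Emit:
servo_tool(turn=[[0,0,0],[0,0,0],[0,0,0],[0,0,0],[0,0,0]], offset=[[0.02,0,0],[0,0,0],[0,0,0],[0,0,0],[0,0,0]], gripper=[-1,-1,-1,-1,-1])

```text
time_s: 13.92
tcp_pos: [0.5894, 0.0152, 0.0437]
tool_rot: [0.054, 3.137, 0.001]
wrist_force: [8.6, 0.1, -3.8]
width: 0.0004
grasp_force: 4.1
```

```bash
python3 -c "
from h import *
polar();ear()"
```

```text
in tool frame rel C: tang -13.2 rad 62.1 mm F tool [-8.58  0.42  3.84] head 178.0 tcp [0.5894 0.0152 0.0437] 13.9167
scene [346. 265.] 11 [0.5987 0.0118 0.0707] ang 67.1
side [299. 241.] 81 [0.5735 0.0198 0.0693] ang 90.4
```

The ear bears on the post at about 8.6 N with the ear at 90°. Now I'll release, lift and move behind the tab.

Emit:
servo_tool(turn=[[0,0,0],[0,0,0],[0,0,0],[0,0,0],[0,0,-0.28]], offset=[[-0.1,0,0],[-0.2,0,0],[-0.3,0,0],[0,0,-0.6],[0,0,-1]], gripper=[-1,-1,-1,-1,-1])

```text
time_s: 14.43
tcp_pos: [0.6001, 0.0144, 0.0819]
tool_rot: [-0.015, -3.136, -0.0]
wrist_force: [-0.2, -0.7, 1.0]
width: 0.0003
grasp_force: 0.0
```

Emit:
servo_tool(turn=[[0,0,0],[0,0,0],[0,0,0],[0,0,0],[0,0,0]], offset=[[0,0,-1],[0,0,-0.4],[0,0,0],[0,0,0],[0,0,0]], gripper=[-1,-1,-1,-1,-1])

```text
time_s: 14.85
tcp_pos: [0.6014, 0.0141, 0.1174]
tool_rot: [-0.015, -3.14, 0.001]
wrist_force: [0.2, 0.0, -1.2]
width: 0.0001
grasp_force: 0.0
```

```bash
python3 -c "
from h import *
plan([.452,-.0455,.12],179.4);ear()"
```

```text
tcp [0.6014 0.0141 0.1174] head 179.4 F [ 0.19  0.05 -1.17] t 14.85 q [ 0.68  0.76 -1.08  1.74  0.74  1.12  0.92] zt [-0.002 -0.001 -1.   ] w 0.0001
units [ 5.95 -2.44 -0.09] turn z 0.01
scene [336. 264.] 10 [0.5737 0.0013 0.0676] ang 90.3
side [300. 241.] 62 [0.5714 0.02   0.0697] ang 92.2
```

Ear stayed at about 91°. I'll fly over behind the tab.

Emit:
servo_tool(turn=[[0,0,0],[0,0,0],[0,0,0],[0,0,0],[0,0,0]], offset=[[0.85,-0.35,0],[0.85,-0.35,0],[0.85,-0.35,0],[0.85,-0.35,0],[0.85,-0.35,0]], gripper=[-1,-1,-1,-1,-1])

```text
time_s: 15.37
tcp_pos: [0.4937, -0.0282, 0.1174]
tool_rot: [-0.014, -3.14, -0.001]
wrist_force: [1.2, -0.4, 0.4]
width: 0.0006
grasp_force: 0.0
```

Emit:
servo_tool(turn=[[0,0,0],[0,0,0],[0,0,0],[0,0,0],[0,0,0]], offset=[[0.85,-0.35,0],[0.85,-0.34,0],[0,0,0],[0,0,0],[0,0,0]], gripper=[-1,-1,-1,-1,-1])

```text
time_s: 15.78
tcp_pos: [0.4535, -0.0449, 0.1183]
tool_rot: [0.016, 3.141, 0.001]
wrist_force: [-0.2, 0.2, -0.4]
width: 0.0007
grasp_force: 0.0
```

```bash
python3 - <<'E'
from h import *
plan([.452,-.0455,.048],179.4)
c=wrist('w2');W=cloud(c);x,y,z=W[...,0],W[...,1],W[...,2]
m=(z>.078)&(z<.092)&(abs(x-.487)<.02)&(abs(y+.046)<.03);Q=W[m];print("tab",m.sum(),Q.mean(0).round(4),np.percentile(Q,[3,97],axis=0).round(4))
print(proj(c,[[.518,-.046,.05],[.574,-.0465,.05],[.483,-.0455,.084]]).round())
E
```

```text
tcp [ 0.4535 -0.0449  0.1183] head 179.4 F [-0.23  0.16 -0.42] t 15.7833 q [ 1.04  0.56 -1.24  2.09  0.66  0.96  1.  ] zt [ 0.001  0.001 -1.   ] w 0.0007
units [ 0.06 -0.03  2.81] turn z 0.01<stdin>:4: RuntimeWarning: Mean of empty slice.
  ret = um.true_divide(
Traceback (most recent call last):
IndexError: index -1 is out of bounds for axis 0 with size 0
```

View pics/w2.png

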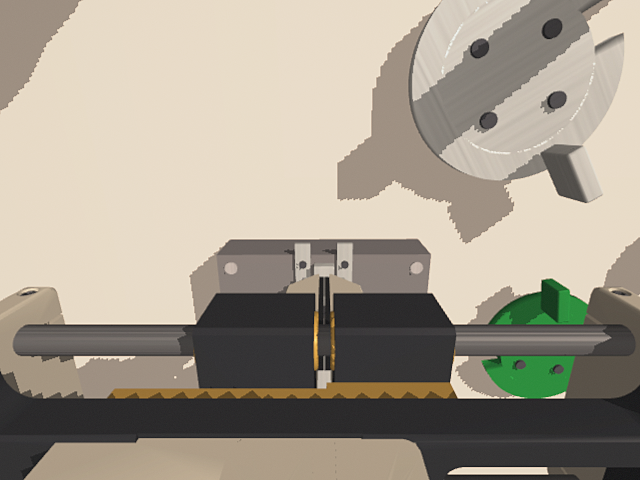

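The fingers at (324,280) are centred on the hasp, which spans columns 302 to 345. The finger front is clear of the tab, so I'll descend.

Emit:
servo_tool(turn=[[0,0,0],[0,0,0],[0,0,0],[0,0,0],[0,0,0]], offset=[[0,0,0.8],[0,0,0.8],[0,0,0.7],[0,0,0.45],[0,0,0]], gripper=[-1,-1,-1,-1,-1])

```text
time_s: 16.25
tcp_pos: [0.4522, -0.044, 0.0479]
tool_rot: [-0.013, -3.139, -0.002]
wrist_force: [-0.7, 0.5, -0.0]
width: 0.0004
grasp_force: 0.0
```

Emit:
servo_tool(turn=[[0,0,0],[0,0,0],[0,0,0],[0,0,0],[0,0,0]], offset=[[-0.12,0,0],[-0.12,0,0],[-0.12,0,0],[-0.08,0,0],[-0.05,0,0]], gripper=[-1,-1,-1,-1,-1])

```text
time_s: 16.67
tcp_pos: [0.4663, -0.0452, 0.0504]
tool_rot: [0.016, 3.14, -0.0]
wrist_force: [-0.1, 0.4, 0.9]
width: 0.0002
grasp_force: 0.0
```

Emit:
servo_tool(turn=[[0,0,0],[0,0,0],[0,0,0],[0,0,0],[0,0,0]], offset=[[-0.05,0,0],[-0.05,0,0],[-0.05,0,0],[-0.05,0,0],[0,0,0]], gripper=[-1,-1,-1,-1,-1])

```text
time_s: 17.08
tcp_pos: [0.4704, -0.0451, 0.0497]
tool_rot: [0.015, 3.141, 0.0]
wrist_force: [-0.3, -0.3, 0.0]
width: 0.0006
grasp_force: 0.0
```

Emit:
servo_tool(turn=[[0,0,0],[0,0,0],[0,0,0],[0,0,0],[0,0,0]], offset=[[-0.05,0,0],[-0.05,0,0],[-0.05,0,0],[-0.05,0,0],[0,0,0]], gripper=[-1,-1,-1,-1,-1])

```text
time_s: 17.5
tcp_pos: [0.4745, -0.0451, 0.0494]
tool_rot: [-0.015, -3.14, 0.0]
wrist_force: [-4.9, -0.4, 2.3]
width: 0.0001
grasp_force: 1.9
```

Emit:
servo_tool(turn=[[0,0,0],[0,0,0],[0,0,0],[0,0,0],[0,0,0]], offset=[[-0.05,0,0],[-0.05,0,0],[-0.05,0,0],[-0.05,0,0],[0,0,0]], gripper=[-1,-1,-1,-1,-1])

```text
time_s: 17.92
tcp_pos: [0.4802, -0.0452, 0.0494]
tool_rot: [-0.015, -3.141, -0.0]
wrist_force: [-3.5, 0.3, -2.3]
width: 0.0003
grasp_force: 1.6
```

Emit:
servo_tool(turn=[[0,0,0],[0,0,0],[0,0,0],[0,0,0]], offset=[[-0.05,0,0],[-0.05,0,0],[-0.05,0,0],[0,0,0]], gripper=[-1,-1,-1,-1])

```text
time_s: 18.25
tcp_pos: [0.484, -0.0452, 0.0495]
tool_rot: [-0.015, -3.141, -0.0]
wrist_force: [-3.4, 0.4, -2.6]
width: 0.0006
grasp_force: 1.8
```

Emit:
servo_tool(turn=[[0,0,0],[0,0,0],[0,0,0],[0,0,0]], offset=[[-0.04,0,0],[-0.04,0,0],[0,0,0],[0,0,0]], gripper=[-1,-1,-1,-1])

```text
time_s: 18.58
tcp_pos: [0.4861, -0.0453, 0.0497]
tool_rot: [0.015, 3.141, -0.0]
wrist_force: [-3.3, 0.2, -2.2]
width: 0.0001
grasp_force: 1.8
```

Emit:
servo_tool(turn=[[0,0,0],[0,0,0],[0,0,0],[0,0,0]], offset=[[-0.04,0,0],[-0.04,0,0],[0,0,0],[0,0,0]], gripper=[-1,-1,-1,-1])

```text
time_s: 18.92
tcp_pos: [0.4864, -0.0453, 0.0497]
tool_rot: [-0.015, -3.139, 0.002]
wrist_force: [-8.8, 1.1, 4.3]
width: 0.0002
grasp_force: 4.4
```

Emit:
servo_tool(turn=[[0,0,0],[0,0,0],[0,0,0],[0,0,0]], offset=[[-0.04,0,0],[-0.02,0,0],[0,0,0],[0,0,0]], gripper=[-1,-1,-1,-1])

```text
time_s: 19.25
tcp_pos: [0.4864, -0.0453, 0.0497]
tool_rot: [-0.014, -3.136, 0.003]
wrist_force: [-13.2, -0.7, 9.5]
width: 0.0002
grasp_force: 6.7
```

```bash
python3 -c "
from h import *
polar();ear()"
```

```text
in tool frame rel C: tang 87.6 rad 0.4 mm F tool [13.28 -0.87 -9.45] head 179.5 tcp [ 0.4864 -0.0453  0.0497] 19.25
scene [338. 260.] 69 [0.5711 0.0146 0.07  ] ang 92.7
side [300. 241.] 64 [0.571  0.0196 0.0694] ang 92.6
```

Rigid stop at 13 N. Backing off and checking.

Emit:
servo_tool(turn=[[0,0,0],[0,0,0],[0,0,0],[0,0,0],[0,0,0]], offset=[[0.1,0,0],[0.4,0,0],[0.7,0,0],[0.8,0,0],[0.5,0,-0.5]], gripper=[-1,-1,-1,-1,-1])

```text
time_s: 19.77
tcp_pos: [0.4253, -0.0445, 0.0615]
tool_rot: [-0.014, -3.141, -0.001]
wrist_force: [-0.5, -1.3, -0.3]
width: 0.0004
grasp_force: 0.0
```

Emit:
servo_tool(turn=[[0,0,0],[0,0,0],[0,0,0],[0,0,0],[0,0,0]], offset=[[0,0,-1],[0,0,-1],[0,0,-1],[0,0,0],[0,0,0]], gripper=[-1,-1,-1,-1,-1])

```text
time_s: 20.18
tcp_pos: [0.4294, -0.0452, 0.1389]
tool_rot: [0.016, 3.136, -0.003]
wrist_force: [0.6, 0.5, -0.6]
width: 0.0004
grasp_force: 0.0
```

```bash
python3 - <<'E'
from h import *
from cell import robot
polar()
ims=[]
for n,(a,b) in(("scene",(265,230)),("side",(245,195))):
    c=robot.camera(n);W=cloud(c);x,y,z=W[...,0],W[...,1],W[...,2]
    m=(z>.074)&(z<.092)&(abs(x-.495)<.03)&(abs(y+.046)<.02)
    if m.any():print(n,"tab",m.sum(),W[m].mean(0).round(4))
    ims.append(cv2.resize(c['frame'][b:b+110,a:a+125,::-1],None,fx=3.2,fy=3.2,interpolation=2))
cv2.imwrite('pics/f.png',np.hstack(ims))
E
```

```text
in tool frame rel C: tang 144.6 rad -0.2 mm F tool [-0.55  0.55  0.57] head 179.4 tcp [ 0.4294 -0.0452  0.1389] 20.1833
scene tab 48 [ 0.5019 -0.0461  0.0825]
side tab 34 [ 0.5024 -0.0432  0.0815]
```

View pics/f.png

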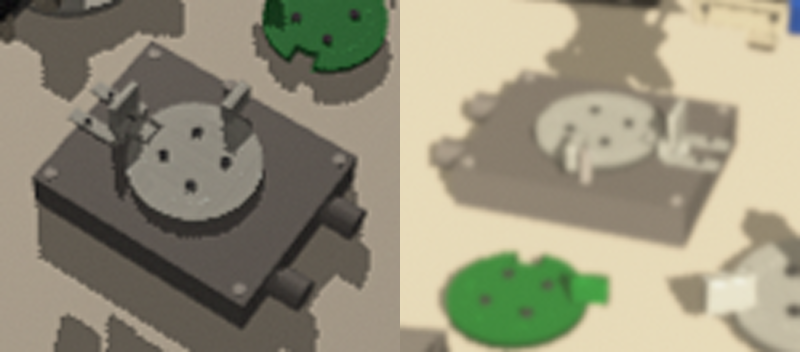

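The picture shows the ear against the post at about (235,100), the notch at the hasp with the bolt in it at about (140,125), and the tab at x = 0.502, as expected for home (0.574 − 0.072). The cover is flat and the robot is clear.

```bash
python3 -c "
from cell import robot
print(robot.close_job())"
```

```text
the job is handed in; nothing more can be done
None
```

I handed the job in at about 20 s: the cover is turned against the stop post (about 8.6 N held) and the bolt is pushed to its rigid stop. The last pictures show the bolt in the notch, the cover flat and the robot clear. I did not measure the bystanders again; the judge returned no verdict.

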